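# Fetch the slide rack from under the wire shelf and stand it in the staining tray

### The arm

A 6-joint arm with a two-finger parallel gripper is mounted at the origin on the work surface. World frame = base frame: x ahead of the robot, y to its left, z up, the work surface at z = 0. Lengths are in m, angles in degrees, forces in N, time in s.
With the tool pointing down it reaches from about 0.225 to 0.725 m from the base axis. Payload 3.1 kg.
Tool frame: the origin (TCP) lies at the very end of the fingers, on their centre line; the grasp point (between the pads) lies 19 mm behind it (env.hold_point_z is the z of the grasp point in the tool frame, in m); z points along the fingers, y is the direction in which the jaws open and shut (so a half turn about z gives the same grasp; the last joint's range is limited). The gripper opens to 85 mm and grips with 20 to 120 N. Pads are 22 mm wide; open, the fingers measure 114 mm over their backs; the gripper's body (76 mm by 85 mm) begins 54 mm behind the grasp point. The pads swing forward as they close: fully open they stand 13 mm farther back than shut.
Start: joints at [62.349, 2.75, 5.684, 92.934, 0, 82.678], TCP at [0.182, 0.492, 0.231] pointing down, gripper open.
Joint ranges: [-166.93, 166.93], [-56.73, 111.36], [-69.38, 81.34], [-121.58, 131.49], [-85.45, 84.26], [-180, 180]. Speed limits (degrees/s): [159.86, 159.86, 180, 180, 180, 180].

### API

Orientations are given as [roll, pitch, yaw] about the fixed x, y, z axes, in that order (R = Rz(yaw) Ry(pitch) Rx(roll)).
In Python, from workcell import env gives the robot as it stands.
- The arm moves only by the shell command python3 -m pendant 'ROWS' [FORCE]. ROWS is JSON, a list of rows, each a list of 7 numbers: the shift along the tool's x, y, z in cm, then the turn, a rotation vector about the tool's x, y, z in degrees, then the opening, from -1 (shut) to 1 (fully open). In form: [[tx, ty, tz, ax, ay, az, grip], ...]. A call has 1 to 20 rows; each row is the pose to reach, as a shift and turn from the pose commanded when the call began, along the tool's axes at that moment; what a row does not reach only later rows make up. A row lasts 1/12 s, in which the tool goes at most 41.7 mm and 7.16 degrees, less where a joint would pass 70% of its speed; a pose out of reach is approached as far as the arm can. A call with a gripper value outside its range is refused whole. The fingers move at their own pace and stop on an object; FORCE is the grip in N (left out, the last holds). Time passes only in rows, so rows that repeat a pose let the fingers close. It gives the time, the measured TCP pose, the force and the opening at its end, in the units of the state.
- env.observe(): the state, without advancing time (a new reading comes with each control period).
- env.capture(name): name is "scene" or "top" or "wrist"; returns (picture, depth): 400x640x3 uint8, blue, green, red; 400x640 float32, m along the optical axis (not along the pixel's ray), 0 where there is no reading.
- env.calibration(name): a dict with "mtx" (3x3 intrinsics, pixels), "k1" (the pictures are not rectified: a ray, as slopes to the right and down, at radius r is drawn at 1 + k1 r^2 times it, then the intrinsics apply), "origin" and "orientation" of the camera in the world; the wrist camera has in their place "T_tool_cam" (4x4, takes a point from camera to tool coordinates, whose origin is the TCP and whose axes are the flange's). Camera axes: x right, y up, looking along -z (the intrinsics and any distortion apply to the point x, -y, -z); pixel columns grow to the right and rows downward; lengths in m; the calibration is good to about 2 mm. A picture is of the moment at which its call begins: read the wrist's pose just before it. calibration takes no time and is no camera call.
- env.sign_off(): hands the job in, once; it reports no verdict.
Trained networks look in the newest picture that a camera, given by its name, has taken for a name from the list of things; names that differ only in an ending like _2 or _b are one class to them, and where a whole thing is asked for, a point or a joint stands for the part that bears it (a point fixed in the world has none). Each returns a list of dicts, best first, with "score" (0 to 1); they miss things now and then, are a little off and sometimes report something else, mostly with a low value. They report only what shows in the picture. A call takes as long as a camera call. They do not tell look-alikes from the thing itself.
- env.regions_of(camera, thing): "mask" (400x640 bool, what is visible of it) and "box" ([left, top, right, bottom] as shares, 0 to 1, of the picture: columns of its width, rows of its height, round what is visible of it).
- env.tip_of(camera, thing): "xy" ([column, row] as shares, 0 to 1, of the picture: columns of its width, rows of its height: a listed point, or the origin of a listed thing).
The state is a dict: "t": time; "joint_pos": joint angles; "dq": joint speeds; "tau": joint torques, N m; "tcp_pos": TCP position; "eef_rot": TCP orientation; "force": force on the tool from outside, world axes, zero at the start; "moment": the same for the moment, N m; "width": finger opening in m.
Only numpy, scipy, OpenCV 4.12 (cv2) and the standard library are available. Lean on these libraries where they do the work, as an engineer would, in place of code of your own. Each camera call takes 0.05 s, during which the arm holds its last target. There are 200 camera calls.

### The job

The orange slide rack has been pushed in under the low wire shelf, where the gripper must not reach for it: pick up the blue-handled hook, catch the rack from behind and drag it along the bench until it is completely out from under the shelf and standing still, touching it with nothing but the hook until then. Lay the hook flat on the bench and let go of it, then lift the rack by its top bar and lower it, without dropping it, into the steel tray so that it stands upright on the tray's floor. Never tip the rack over, and leave the bottles, jar and timer where they stand.

Things in the scene. Friction and masses are not known exactly. Their poses are not given: they have to be found in the camera images.
- rack: Loose orange slide rack, about 0.3 kg, under the shelf, turned up to 0.3 rad from it: 86 (own x) x 60 (y) x 92 mm tall. Solid end walls 40 mm high at x = +-43 mm, sides 21 mm, glass slides to 31 mm. Top bar along own x: 86 long, 12 wide, 12 tall, centre 86 mm above the underside, carried by an upright at each end; free below the bar down to 40 mm height. Origin: centre of underside; z up.
- hook: Loose L-shaped hook lying flat, about 0.14 kg. Blue handle: own x -57.5 to +47.5 mm, 20 wide (y), 30 tall. From its front a 10 mm round dark steel rod runs along +x to x = 215 mm, then at a right angle along +y to y = 75 mm (rod centre line; its round end adds 5); rod centre 5 mm above the underside. Origin: underside, middle of the handle's width, a good grip place near the balance point; z up.
- shelf: Fixed low shelf of steel wires. Origin: on the bench below the middle of its front edge (facing the robot); x points to its back, z up. Covers x 0 to 220, y -265 to 265 mm; 12 mm posts at the corners; wires at 114 to 122 mm height, open below. Pots and a bottle stand on it (x 170, y -210, 150, 220 mm, up to 205 mm high). Bench right (-y) of the rack is free to the post over x 0 to 150 mm.
- tray: Fixed steel tray, open on top, 240 mm (own x) by 220 mm (own y) outside with a rim that sticks out 6 mm more, walls 3 mm thick and 45 mm high, floor 3 mm thick. Origin: centre of the underside; z up.
- amber: Bystander: loose amber bottle, 42 mm across, 95 mm tall, under the shelf to the left of the rack. Origin: centre of its underside.
- jar: Bystander: loose jar with red lid, 48 mm across, 75 mm tall, under the shelf to the left and behind the rack. Origin: centre of its underside.
- timer: Bystander: loose white timer, 75 x 75 x 43 mm, left of the tray, at its far end. Origin: centre of its underside.
- dropper0: Bystander: loose white dropper bottle with green cap, 27 mm across, 72 mm tall, on the bench to the left of the tray. Origin: centre of its underside.
- dropper1: Bystander: loose white dropper bottle with green cap, 27 mm across, 72 mm tall, on the bench to the left of the tray. Origin: centre of its underside.
- dropper2: Bystander: loose white dropper bottle with green cap, 27 mm across, 72 mm tall, on the bench to the left of the tray. Origin: centre of its underside.
There are look-alikes about, which are no part of the job. Of the things shaped like the rack, the orange one is meant.

How it is judged:
By the outcome, as a careful person would: the job done as asked, in the order asked, and still so for the second after the job is handed in, with the robot touching nothing.
It also fails if it takes over 59 s, if anything falls off the work surface, if the arm or the gripper's body presses on something with over 40 N, if the wrist force passes 120 N, or if a joint passes its speed limit or range.

## Working session

There is one attempt and no reset: what is moved stays moved. The work goes in short steps, Python scripts to look and compute and a shell command to move; the robot and the scene stay as the last step left them, time stands still between calls to the robot, and variables do not carry over. Pictures are saved under pics/ and viewed, about 8 in all and at most 12, crops included, and the job is handed in when it is done.

```bash
ls; mkdir -p pics
cat > h.py <<'E'
import numpy as np, cv2
from scipy.spatial.transform import Rotation as R
from workcell import env
def pose():
    s=env.observe(); return np.array(s['tcp_pos']),R.from_euler('xyz',s['eef_rot'],degrees=True)
def cam(name):
    c=env.calibration(name)
    if 'T_tool_cam' in c:
        p,r=pose();T=np.array(c['T_tool_cam']);return c,p+r.apply(T[:3,3]),r.as_matrix()@T[:3,:3]
    o=np.array(c['orientation'])
    Rm=o if o.shape==(3,3) else R.from_euler('xyz',o,degrees=True).as_matrix()
    return c,np.array(c['origin']),Rm
def rays(c,uv):
    K=np.array(c['mtx']);uv=np.asarray(uv,float).reshape(-1,2)
    d=np.c_[(uv[:,0]-K[0,2])/K[0,0],(uv[:,1]-K[1,2])/K[1,1]];s=d.copy()
    for _ in range(10): s=d/(1+c['k1']*(s**2).sum(1,keepdims=True))
    return np.c_[s[:,0],-s[:,1],-np.ones(len(s))]
def onz(cm,uv,z):
    c,o,Rm=cm; d=rays(c,uv)@Rm.T; return o+d*((z-o[2])/d[:,2])[:,None]
def cloud(cm,depth,mask):
    c,o,Rm=cm; v,u=np.nonzero(mask&(depth>0)); return o+(rays(c,np.c_[u,v])*depth[v,u][:,None])@Rm.T
def proj(cm,P):
    c,o,Rm=cm;q=(np.atleast_2d(P)-o)@Rm;s=np.c_[q[:,0]/-q[:,2],-q[:,1]/-q[:,2]]
    s=s*(1+c['k1']*(s**2).sum(1,keepdims=True));K=np.array(c['mtx']);return np.c_[s[:,0]*K[0,0]+K[0,2],s[:,1]*K[1,1]+K[1,2]]
E
python3 - <<'E'
from h import *
for n in ['scene','top']:
    cm=cam(n);print(n,cm[1],np.round(cm[2],2).tolist(),cm[0]['k1'],np.round(cm[0]['mtx'],0).tolist())
    im,d=env.capture(n);cv2.imwrite(f'pics/{n}0.png',im);np.save(f'{n}0.npy',d)
    for t in ['rack','hook','shelf','tray','amber','jar','timer']:
        for r in env.regions_of(n,t)[:3]:
            P=cloud(cm,d,r['mask'])
            print(n,t,round(r['score'],2),(np.array(r['box'])*[640,400,640,400]).round().tolist(),np.percentile(P,[2,50,98],axis=0).round(3).tolist() if len(P) else None)
print(env.observe())
E
```

```text
pics
scene [0.89171685 0.59545802 0.85426928] [[-0.81, -0.47, 0.33], [0.58, -0.67, 0.47], [0.0, 0.58, 0.82]] -0.01809227190006401 [[383.0, 0.0, 320.0], [0.0, 383.0, 198.0], [0.0, 0.0, 1.0]]
scene rack 0.83 [415.0, 163.0, 455.0, 212.0] [[0.248, 0.237, 0.002], [0.29, 0.284, 0.028], [0.323, 0.331, 0.094]]
scene rack 0.69 [241.0, 186.0, 283.0, 234.0] [[0.656, 0.035, 0.001], [0.697, 0.072, 0.028], [0.742, 0.102, 0.094]]
scene shelf 0.96 [143.0, 109.0, 332.0, 320.0] [[0.64, -0.252, 0.003], [0.813, 0.162, 0.124], [0.871, 0.28, 0.189]]
scene tray 0.59 [304.0, 180.0, 446.0, 302.0] [[0.396, 0.183, 0.001], [0.507, 0.296, 0.004], [0.638, 0.406, 0.047]]
scene amber 0.62 [263.0, 231.0, 283.0, 256.0] [[0.712, 0.167, 0.01], [0.731, 0.184, 0.063], [0.746, 0.193, 0.095]]
scene timer 0.75 [378.0, 310.0, 422.0, 357.0] [[0.583, 0.467, 0.015], [0.626, 0.506, 0.033], [0.663, 0.544, 0.044]]
scene timer 0.63 [304.0, 179.0, 444.0, 301.0] [[0.396, 0.183, 0.0], [0.507, 0.296, 0.004], [0.638, 0.406, 0.047]]
top [0.3214978  0.12500453 1.26773907] [[0.01, 0.98, -0.19], [-1.0, 0.01, 0.01], [0.01, 0.19, 0.98]] -0.06
[... 911 characters left out ...]
.574, 0.456, 0.004], [0.613, 0.494, 0.032], [0.655, 0.54, 0.045]]
{'t': 0.8, 'joint_pos': array([ 6.23493286e+01,  2.74808309e+00,  5.68559910e+00,  9.29326900e+01,
       -8.29741832e-04,  8.26768935e+01]), 'dq': array([ 0.05088188, -0.05306013, -0.09964278, -0.11318245, -0.02065287,
       -0.03342388]), 'tau': array([-2.46870022e-04, -3.38586903e+01,  3.20126009e+01,  7.34107816e-04,
       -9.16724684e-05, -2.81142512e-06]), 'tcp_pos': array([0.18240594, 0.49230655, 0.23134705]), 'eef_rot': array([1.79995319e+02, 1.43812340e-03, 1.59672435e+02]), 'force': array([ 0.32454703, -0.72991214,  0.55409919]), 'moment': array([ 0.00264517, -0.00526324,  0.01881691]), 'width': 0.0857831085055156}
```

```bash
sleep 3; python3 -c "
import cv2,numpy as np
a=cv2.imread('pics/scene0.png');b=cv2.imread('pics/top0.png')
cv2.imwrite('pics/both.png',np.vstack([a,b])[:, :])" ; ls pics
```

```text
both.png
scene0.png
top0.png
```

```bash
python3 -c "
import cv2,numpy as np
a=cv2.imread('pics/scene0.png');b=cv2.imread('pics/top0.png')
cv2.imwrite('pics/both2.png',np.vstack([a[80:380],b[70:360]]))"
```

```text
(no output)
```

View pics/both2.png

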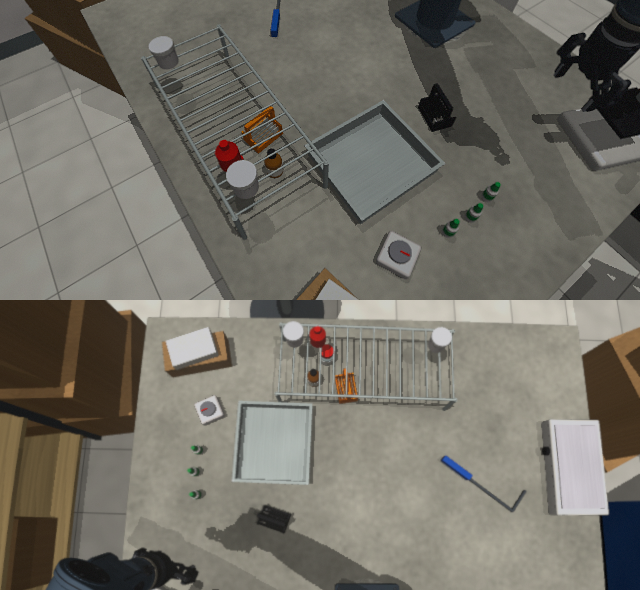

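Picture 1: the real candidates are the orange rack under the shelf at top-px (345,155) and the black look-alike at top-px (272,288). The orange one is meant. The blue hook has its handle at top-px (457,238), rod corner (513,281) and foot tip (525,261). Now I'll fit the poses and make the check crop.

Run:
```python
from h import *
def rect(P):
    (c,s,a)=cv2.minAreaRect((P[:,:2]*1000).astype(np.float32));return np.round(c,1),np.round(s,1),round(a,1)
for n in ['scene','top']:
    cm=cam(n);im=cv2.imread(f'pics/{n}0.png');d=np.load(f'{n}0.npy')
    hsv=cv2.cvtColor(im,cv2.COLOR_BGR2HSV)
    blue=cv2.inRange(hsv,(105,150,60),(125,255,255))>0
    P=cloud(cm,d,blue); P=P[(abs(P[:,2]-.03)<.006)&(P[:,0]<.7)&(P[:,1]>-.55)&(P[:,1]<0)];print(n,'handle top',len(P),rect(P) if len(P)>5 else 0)
    org=cv2.inRange(hsv,(5,150,80),(20,255,255))>0
    P=cloud(cm,d,org); P=P[(P[:,0]>.6)&(P[:,0]<.8)&(P[:,1]>0)&(P[:,1]<.14)]
    Q=P[(P[:,2]>.076)&(P[:,2]<.1)];print(n,'bar',len(Q),rect(Q),Q[:,2].mean());print(' all',rect(P[P[:,2]<.1]),Q[:,0].min(),Q[:,0].max())
    P=cloud(cm,d,np.ones(d.shape,bool));S=P[(P[:,2]>.108)&(P[:,2]<.128)&(P[:,0]>.58)&(P[:,0]<.92)&(abs(P[:,1])<.32)];print(n,'shelf',len(S),rect(S))
    T=P[(abs(P[:,2]-.045)<.006)&(P[:,0]>.36)&(P[:,0]<.67)&(P[:,1]>.16)&(P[:,1]<.44)];print(n,'tray',rect(T))
    if n=='top':
        print('hook rod px', onz(cm,[[513,281],[525,261]],.005).round(3).tolist())
a=cv2.imread('pics/top0.png')[85:185,265:395];b=cv2.imread('pics/top0.png')[215:295,425:545];s=cv2.imread('pics/scene0.png')[100:250,170:330]
f=lambda x,w:cv2.resize(x,(w,int(x.shape[0]*w/x.shape[1])),interpolation=cv2.INTER_CUBIC)
A=f(a,400);B=f(b,400);S=f(s,400)
L=np.vstack([A,B[:580-len(A)]]);C=np.zeros((max(len(L),len(S)),800,3),np.uint8);C[:len(L),:400]=L;C[:len(S),400:]=S;cv2.imwrite('pics/crop1.png',C)
```

```text
scene handle top 136 (array([ 447.3, -276.6]), array([103.3,  18.4]), 53.7)
scene bar 168 (array([697.7,  67.1]), array([85.6, 14.1]), 9.2) 0.09078430173198648
 all (array([696.9,  55.8]), array([101.1,  94.2]), 86.3) 0.6560928078356513 0.7405188471175492
scene shelf 3747 (array([753.3,  10. ]), array([543.2, 232.1]), 88.7)
scene tray (array([522. , 293.1]), array([234.2, 267.4]), 89.0)
top handle top 193 (array([ 442.1, -279.4]), array([102.4,  19.8]), 52.8)
top bar 55 (array([696.1,  64.8]), array([79.5, 11.7]), 12.6) 0.0906310585875613
 all (array([694.8,  63.5]), array([86.7, 63.1]), 10.0) 0.6569284259950543 0.7348782537564091
top shelf 2400 (array([751.9,   8.7]), array([539. , 233.1]), 89.0)
top tray (array([514.3, 291.7]), array([233.7, 255. ]), 88.7)
hook rod px [[0.31, -0.461, 0.005], [0.372, -0.505, 0.005]]
```

View pics/crop1.png

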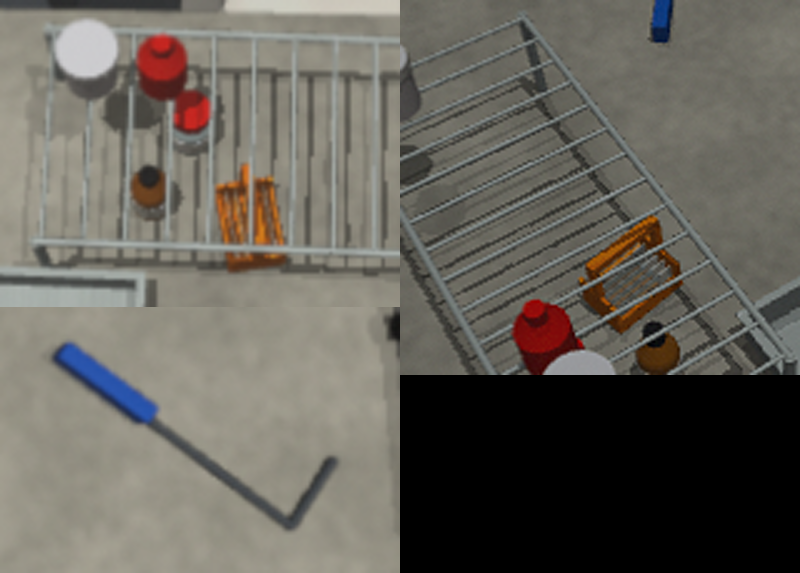

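Picture 2 confirms it: the orange rack has its bar running front to back, and the hook lies flat with its foot to its own left. Fitted poses:
- Rack: (0.697, 0.066), yaw about 10°
- Hook: (0.4415, -0.282), yaw about -127°
- Shelf front: x about 0.64

Next I'll go above the hook.

```bash
cat >> h.py <<'E'
def to(x,y,z,psi):
    p,r=pose();d=r.inv().apply(np.array([x,y,z])-p)*100
    v=(r.inv()*R.from_euler('xyz',[180,0,psi],degrees=True)).as_rotvec(degrees=True)
    print('row',d.round(2).tolist(),v.round(2).tolist())
E
python3 -c "
from h import *
to(.4415,-.282,.1,53.2)"
```

```text
row [-51.19, -63.61, 13.13] [0.0, -0.0, 106.47]
```

```bash
python3 -m pendant '[[-12,-16,0,0,0,30,1],[-25,-32,0,0,0,60,1],[-25,-32,0,0,0,60,1],[-25,-32,0,0,0,60,1],[-25,-32,0,0,0,60,1],[-25,-32,0,0,0,60,1],[-25,-32,0,0,0,60,1],[-25,-32,0,0,0,60,1],[-51.2,-63.6,13.1,0,0,106.5,1],[-51.2,-63.6,13.1,0,0,106.5,1],[-51.2,-63.6,13.1,0,0,106.5,1],[-51.2,-63.6,13.1,0,0,106.5,1],[-51.2,-63.6,13.1,0,0,106.5,1],[-51.2,-63.6,13.1,0,0,106.5,1],[-51.2,-63.6,13.1,0,0,106.5,1],[-51.2,-63.6,13.1,0,0,106.5,1],[-51.2,-63.6,13.1,0,0,106.5,1],[-51.2,-63.6,13.1,0,0,106.5,1],[-51.2,-63.6,13.1,0,0,106.5,1],[-51.2,-63.6,13.1,0,0,106.5,1]]'
python3 -c "
from h import *
to(.4415,-.282,.1,53.2)"
```

```text
t: 2.47
tcp_pos: [0.4416, -0.2836, 0.0999]
eef_rot: [180.0, -0.0, 53.1]
force: [1.4, 0.7, 0.2]
width: 0.0856
row [0.12, -0.1, -0.01] [0.03, -0.01, -0.07]
```

```bash
cat > blue.py <<'E'
from h import *
import sys
z=float(sys.argv[1])
cm=cam('wrist');im,d=env.capture('wrist');cv2.imwrite('pics/w%s.png'%sys.argv[2],im)
hsv=cv2.cvtColor(im,cv2.COLOR_BGR2HSV);P=cloud(cm,d,cv2.inRange(hsv,(105,150,60),(125,255,255))>0);P=P[abs(P[:,2]-z)<.006]
print(len(P),P[:,2].mean() if len(P) else 0)
print(cv2.minAreaRect((P[:,:2]*1000).astype(np.float32)))
E
python3 blue.py .03 1; python3 -c "
from h import *
to(.4415,-.282,.006,53.2)"
```

```text
3188 0.029163380409872198
((444.6173400878906, -279.4591979980469), (103.1673812866211, 18.920135498046875), 53.328067779541016)
row [0.59, -0.58, 8.9] [0.02, 0.22, -0.31]
```

```bash
python3 -c "
from h import *
s=env.observe();print(s['t'],s['tcp_pos'],s['eef_rot'],s['dq'])
to(.4416,-.2835,.006,53.3)"
```

```text
2.5167 [ 0.44269068 -0.2899249   0.09502411] [179.97660588   0.22128912  52.88550784] [ 2.77632209 -5.42385399 -6.24897601  5.96201727  1.37063267  5.44511063]
row [0.48, -0.48, 8.9] [0.02, 0.22, -0.41]
```

```bash
python3 -m pendant '[[0,0,0,0,0,0,1],[0,0,3,0,0,0,1],[0.1,0.1,6,0,0,0,1],[0.1,0.1,8,0,0,0,1],[0.1,0.1,9.4,0,0,0,1],[0.1,0.1,9.4,0,0,0,1],[0.1,0.1,9.4,0,0,0,-1],[0.1,0.1,9.4,0,0,0,-1],[0.1,0.1,9.4,0,0,0,-1],[0.1,0.1,9.4,0,0,0,-1],[0.1,0.1,9.4,0,0,0,-1],[0.1,0.1,9.4,0,0,0,-1]]' 70
python3 -c "
from h import *
s=env.observe();print(s['tcp_pos'],s['eef_rot'],s['dq'])"
```

```text
t: 3.52
tcp_pos: [0.4438, -0.282, 0.0082]
eef_rot: [179.8, 0.0, 53.2]
force: [0.1, 0.7, -0.4]
width: 0.0188
[ 0.4438485  -0.28199374  0.00819021] [1.79823948e+02 1.42265248e-03 5.31746397e+01] [-0.08499172  0.4833792  -0.30470436 -0.81810716  0.06062214  0.10446522]
```

```bash
python3 -m pendant '[[0,0,-2,0,0,0,-1],[0,0,-5,0,0,0,-1],[0,0,-8,0,0,0,-1],[0.6,-0.8,-8,0,0,-8,-1],[1.2,-1.6,-8,0,0,-16,-1],[1.8,-2.4,-8,0,0,-24,-1],[2.4,-3.2,-8,0,0,-32,-1],[3,-4,-8,0,0,-40,-1],[3.6,-4.8,-8,0,0,-48,-1],[4.2,-5.6,-8,0,0,-56,-1],[4.8,-6.4,-8,0,0,-64,-1],[5.4,-7.2,-8,0,0,-72,-1],[6,-8,-8,0,0,-80,-1],[6.6,-8.8,-8,0,0,-88,-1],[7.2,-9.6,-8,0,0,-96,-1],[7.8,-10.5,-8,0,0,-104,-1],[8.4,-11.4,-8,0,0,-112,-1],[9,-12.3,-8,0,0,-120,-1],[9.6,-13.2,-8,0,0,-128,-1],[10.4,-14,-8,0,0,-136.8,-1]]'
python3 -m pendant '[[0,0,0,0,0,0,-1],[0,0,0,0,0,-1,-1],[0,0,0,0,0,-1,-1],[0,0,0,0,0,-1,-1],[0,0,0,0,0,-1,-1]]'
python3 - <<'E'
from h import *
cm=cam('top');im,d=env.capture('top');cv2.imwrite('pics/top1.png',im)
cm2=cam('scene');im2,d2=env.capture('scene');cv2.imwrite('pics/scene1.png',im2)
hsv=cv2.cvtColor(im,cv2.COLOR_BGR2HSV);P=cloud(cm,d,cv2.inRange(hsv,(105,150,60),(125,255,255))>0);P=P[(abs(P[:,1])<.4)&(P[:,2]<.15)]
print(cv2.minAreaRect((P[:,:2]*1000).astype(np.float32)),P[:,2].mean())
print(env.observe())
A=cv2.resize(im[80:300,260:540],None,fx=1.4,fy=1.4);B=cv2.resize(im2[70:270,130:410],None,fx=1.4,fy=1.4)
cv2.imwrite('pics/v3.png',np.vstack([A,B]))
E
```

```text
t: 5.18
tcp_pos: [0.3923, -0.1135, 0.0863]
eef_rot: [180.0, -0.0, 175.3]
force: [0.2, 0.5, -1.7]
width: 0.0187
t: 5.6
tcp_pos: [0.3932, -0.1145, 0.0865]
eef_rot: [-180.0, 0.0, 175.8]
force: [-0.5, 0.0, -0.6]
width: 0.0186
((390.0599060058594, -115.05158233642578), (18.037607192993164, 105.1355209350586), 85.69900512695312) 0.10687060677701847
{'t': 5.7, 'joint_pos': array([-2.56249684e+01, -1.38833945e+01, -2.62207000e+01,  7.76628224e+01,
       -5.70745493e-03, -2.14804559e+01]), 'dq': array([ 0.14164376, -0.14776455, -0.20400509,  0.15906847, -0.02612031,
       -0.14536736]), 'tau': array([ 1.45599517e-02, -2.30817318e+01,  3.24126685e+01, -2.99731549e-02,
        1.40432257e-02,  3.68727255e-03]), 'tcp_pos': array([ 0.39311123, -0.11439507,  0.08646777]), 'eef_rot': array([-1.79994736e+02, -2.20899066e-03,  1.75855487e+02]), 'force': array([ 0.11520306,  0.77952448, -0.89028992]), 'moment': array([ 0.00192297,  0.01732415, -0.00417345]), 'width': 0.018827651249399505}
```

View pics/v3.png

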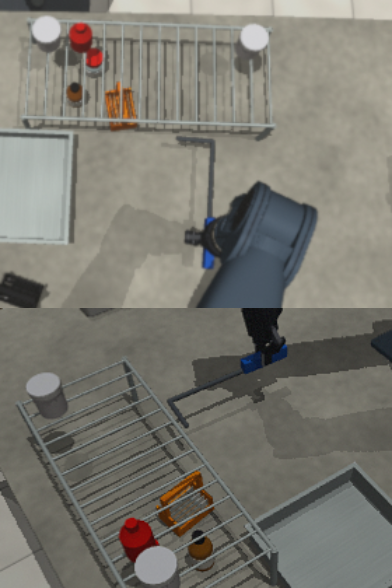

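Picture 3: the hook is held level at yaw -4°, with its foot in front of the shelf, right of the orange rack (composite px 120,105). Now I'll work out the entry waypoints.

```bash
python3 -c "
from h import *
for w in [(.392,-.115),(.5596,-.0852),(.5454,-.0044)]: to(*w,.0125,-170)"
```

```text
row [0.11, -0.07, 7.4] [-0.0, -0.0, -14.14]
row [-16.39, 4.12, 7.4] [-0.0, -0.0, -14.14]
row [-14.39, 12.07, 7.4] [-0.0, -0.0, -14.14]
```

```bash
python3 -m pendant '[[0,0,2.5,0,0,-5,-1],[0.1,0,5,0,0,-10,-1],[0.1,-0.1,6.5,0,0,-14.1,-1],[0.1,-0.1,7.4,0,0,-14.1,-1],[0.1,-0.1,7.4,0,0,-14.1,-1],[0.1,-0.1,7.4,0,0,-14.1,-1],[-2,0.5,7.4,0,0,-14.1,-1],[-4.5,1.1,7.4,0,0,-14.1,-1],[-7,1.7,7.4,0,0,-14.1,-1],[-9.5,2.3,7.4,0,0,-14.1,-1],[-12,3,7.4,0,0,-14.1,-1],[-14.4,3.6,7.4,0,0,-14.1,-1],[-15.8,4,7.4,0,0,-14.1,-1],[-16.4,4.1,7.4,0,0,-14.1,-1],[-16.4,4.1,7.4,0,0,-14.1,-1],[-16.4,4.1,7.4,0,0,-14.1,-1]]'
python3 - <<'E'
from h import *
cm=cam('top');im,d=env.capture('top');cv2.imwrite('pics/top2.png',im)
cm2=cam('scene');im2,d2=env.capture('scene');cv2.imwrite('pics/scene2.png',im2)
p,r=pose();e=-r.as_matrix()[:,0]*1;l=np.array([-e[1],e[0],0])
z=.0085
for w in [0.,]:
  c=p+e*.2175;c[2]=z;t=c+l*.08
  for n,k,m in [('top',cm,im),('scene',cm2,im2)]:
    q=proj(k,[c,t]);print(n,q.round(1).tolist(),c,t)
A=cv2.resize(im[100:200,290:430],None,fx=4,fy=4,interpolation=cv2.INTER_CUBIC)[:,:400+160];B=cv2.resize(im2[120:250,190:340],None,fx=1.5,fy=1.5,interpolation=cv2.INTER_CUBIC)
C=np.zeros((600,560,3),np.uint8);C[:400]=A;C[400:595,:225]=B;cv2.imwrite('pics/v4.png',C)
s=env.observe();print(s['tcp_pos'],s['eef_rot'],s['force'])
to(.5454,-.0044,.0125,-170)
E
```

```text
t: 7.03
tcp_pos: [0.5596, -0.085, 0.0132]
eef_rot: [-180.0, 0.0, -170.0]
force: [-1.0, 0.5, -1.2]
width: 0.019
top [[380.0, 136.7], [356.0, 140.3]] [ 0.77273118 -0.04729338  0.0085    ] [0.75887076 0.03149673 0.0085    ]
scene [[217.0, 199.1], [235.5, 216.7]] [ 0.77273118 -0.04729338  0.0085    ] [0.75887076 0.03149673 0.0085    ]
[ 0.55852054 -0.08497642  0.01266097] [ 1.79990940e+02 -5.38051529e-02 -1.70022851e+02] [-0.48184625 -0.18435883 -2.29022309]
row [-0.1, 8.16, 0.02] [0.01, -0.05, -0.02]
```

View pics/v4.png

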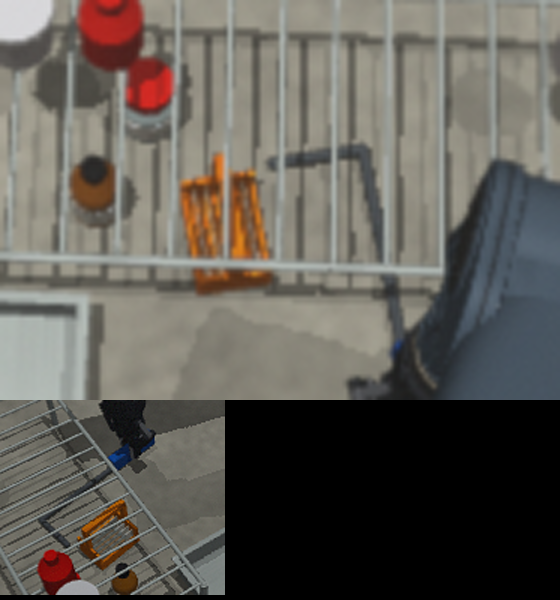

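```bash
python3 -c "
from h import *
cm=cam('top')
print('seen',onz(cm,[[335.2,145.5],[353.7,143.2]],.04))
e=np.array([.985,.174,0]);l=np.array([-.174,.985,0]);o=np.array([.697,.066,.04])
print('model',[(o+a*e+b*l).round(4) for a,b in [(.043,.03),(.043,-.03)]])"
```

```text
seen [[0.72931378 0.10021662 0.04      ]
 [0.73800372 0.04132485 0.04      ]]
model [array([0.7341, 0.103 , 0.04  ]), array([0.7446, 0.0439, 0.04  ])]
```

```bash
python3 -m pendant '[[0,1,0,0,0,0,-1],[0,2,0,0,0,0,-1],[0,3.2,0,0,0,0,-1],[0,4.4,0,0,0,0,-1],[0,5.6,0,0,0,0,-1],[0,6.6,0,0,0,0,-1],[0,7.4,0,0,0,0,-1],[0,8,0,0,0,0,-1],[0,8,0,0,0,0,-1],[0,8,0,0,0,0,-1]]'
python3 - <<'E'
from h import *
im,d=env.capture('top');im2,d2=env.capture('scene')
A=cv2.resize(im[100:200,290:430],None,fx=3,fy=3,interpolation=cv2.INTER_CUBIC);B=cv2.resize(im2[130:250,190:330],None,fx=2.4,fy=2.4,interpolation=cv2.INTER_CUBIC)
C=np.zeros((590,420,3),np.uint8);C[:300]=A;C[300:588,:336]=B;cv2.imwrite('pics/v5.png',C)
print(env.observe()['tcp_pos'],env.observe()['force'])
E
```

```text
t: 7.97
tcp_pos: [0.5457, -0.0057, 0.0125]
eef_rot: [-180.0, 0.0, -169.9]
force: [0.3, -0.6, -0.3]
width: 0.0186
[ 0.54579289 -0.00634641  0.01250887] [ 0.03337883 -0.35510819 -0.69351265]
```

View pics/v5.png

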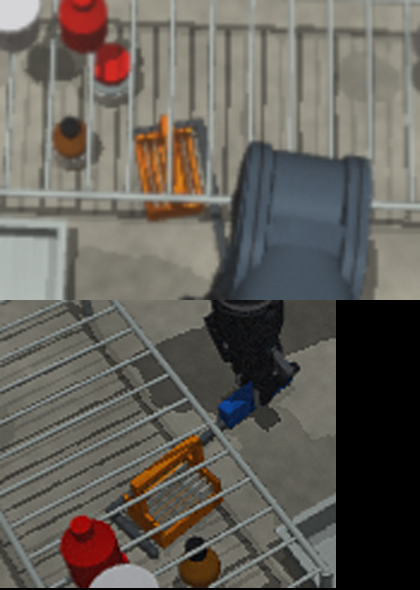

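Picture 5: the foot lies behind the rack's back wall (scene crop 130,525), spanning its width, with the rod along its right side and the jar and amber bottle untouched. Now the drag.

```bash
python3 -m pendant '[[0.4,0,0,0,0,0,-1],[0.9,0,0,0,0,0,-1],[1.4,0,0,0,0,0,-1],[1.9,0,0,0,0,0,-1],[2.4,0,0,0,0,0,-1],[3,0,0,0,0,0,-1],[3.6,0,0,0,0,0,-1],[4.2,0,0,0,0,0,-1],[4.8,0,0,0,0,0,-1],[5.4,0,0,0,0,0,-1],[6,0,0,0,0,0,-1],[6.6,0,0,0,0,0,-1],[7.2,0,0,0,0,0,-1],[7.8,0,0,0,0,0,-1],[8.4,0,0,0,0,0,-1],[9,0,0,0,0,0,-1],[9.5,0,0,0,0,0,-1],[9.8,0,0,0,0,0,-1],[10,0,0,0,0,0,-1],[10,0,0,0,0,0,-1]]'
cat > rk.py <<'E'
from h import *
import sys
for n in ['scene','top']:
    cm=cam(n);im,d=env.capture(n);cv2.imwrite(f'pics/{n}_{sys.argv[1]}.png',im)
    hsv=cv2.cvtColor(im,cv2.COLOR_BGR2HSV)
    P=cloud(cm,d,cv2.inRange(hsv,(5,150,80),(20,255,255))>0); P=P[(P[:,0]>.3)&(P[:,0]<.8)&(P[:,1]>-.06)&(P[:,1]<.4)&(P[:,2]<.4)]
    if sys.argv[1][0]!='z': P=P[P[:,1]<.14]
    Q=P[P[:,2]>P[:,2].max()-.016]
    print(n,len(Q),Q[:,2].mean().round(4),cv2.minAreaRect((Q[:,:2]*1000).astype(np.float32)),'xmax all',P[:,0].max(),P[:,2].max())
s=env.observe();print(s['t'],s['tcp_pos'],s['eef_rot'],s['force'],s['width'])
E
python3 rk.py a
```

```text
t: 9.73
tcp_pos: [0.4465, -0.0235, 0.0124]
eef_rot: [-180.0, -0.0, -170.0]
force: [1.6, 0.2, -1.7]
width: 0.0188
scene 1 0.1179 ((652.1961059570312, 74.2154541015625), (0.0, 0.0), 0.0) xmax all 0.6537435792909884 0.11791237578936264
top 116 0.0908 ((601.6078491210938, 49.04712677001953), (83.85326385498047, 12.330229759216309), 10.113801002502441) xmax all 0.6499072011723033 0.0991705284017339
9.8333 [ 0.44650951 -0.02341971  0.0122634 ] [ 1.79993414e+02 -7.27629876e-02 -1.69971037e+02] [ 0.12313513  0.96168611 -2.25264222] 0.0184659542841294
```

```bash
python3 -m pendant '[[0.4,0,0,0,0,0,-1],[0.9,0,0,0,0,0,-1],[1.5,0,0,0,0,0,-1],[2.1,0,0,0,0,0,-1],[2.7,0,0,0,0,0,-1],[3.3,0,0,0,0,0,-1],[3.9,0,0,0,0,0,-1],[4.5,0,0,0,0,0,-1],[5,0,0,0,0,0,-1],[5.4,0,0,0,0,0,-1],[5.7,0,0,0,0,0,-1],[5.8,0,0,0,0,0,-1],[5.8,0,0,0,0,0,-1],[5.8,0,0,0,0,0,-1]]'
python3 rk.py b
python3 - <<'E'
import cv2,numpy as np
a=cv2.imread('pics/scene_b.png')[80:280,150:430];b=cv2.imread('pics/top_b.png')[100:260,260:480]
C=np.zeros((560,448,3),np.uint8);C[:320]=cv2.resize(a,(448,320));C[320:553,:320]=cv2.resize(b,(320,233));cv2.imwrite('pics/v6.png',C)
E
```

```text
t: 11.0
tcp_pos: [0.3897, -0.0335, 0.0124]
eef_rot: [180.0, -0.0, -170.0]
force: [0.2, -0.5, -1.5]
width: 0.0186
scene 151 0.0909 ((549.9859008789062, 42.84678649902344), (83.07406616210938, 12.249174118041992), 9.713030815124512) xmax all 0.5956989773659198 0.09664465460950578
top 119 0.0904 ((545.4788818359375, 39.01760482788086), (84.77952575683594, 12.300251960754395), 9.603379249572754) xmax all 0.5929141711252863 0.09562872772692832
11.1 [ 0.38982008 -0.03344437  0.01238586] [ 1.79991421e+02 -3.68542251e-02 -1.69964974e+02] [-0.6144434  -0.22124895 -1.41877208] 0.019059378227024935
```

View pics/v6.png

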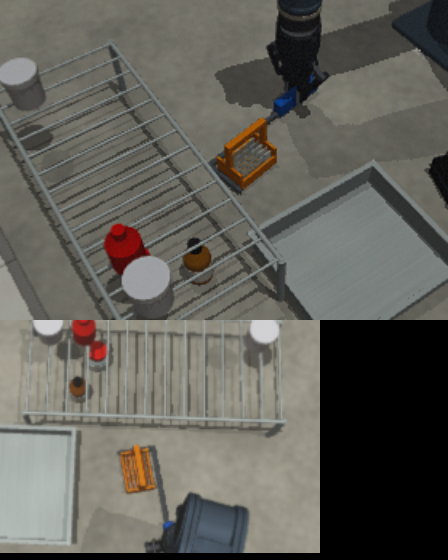

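Picture 6: the rack stands upright in front of the shelf (top crop 137,468), back edge x about 0.593 against the shelf front at about 0.636. I'll ease the foot off it, lay the hook down and release.

```bash
python3 -m pendant '[[-0.4,0,0,0,0,0,-1],[-0.8,0,0,0,0,0,-1],[-1.2,0,0,0,0,0,-1],[-1.2,0,0.2,0,0,0,-1],[-1.2,0,0.4,0,0,0,-1],[-1.2,0,0.45,0,0,0,-1],[-1.2,0,0.45,0,0,0,-1]]'
python3 rk.py c
```

```text
t: 11.68
tcp_pos: [0.402, -0.0314, 0.008]
eef_rot: [180.0, 0.0, -170.0]
force: [0.1, 0.9, -1.1]
width: 0.0185
scene 155 0.0907 ((549.3639526367188, 41.93073272705078), (83.36669158935547, 13.928505897521973), 9.982521057128906) xmax all 0.5955333289803337 0.09551828477384716
top 123 0.0903 ((545.3831176757812, 38.80287170410156), (84.80139923095703, 12.711483001708984), 10.306815147399902) xmax all 0.5928405829703012 0.09595386992080313
11.7833 [ 0.40189221 -0.03138393  0.00800334] [ 1.79998322e+02  1.30189497e-02 -1.69976411e+02] [-0.02813619  0.94726829 -0.11196652] 0.018592566816126324
```

```bash
python3 -m pendant '[[0,0,0.05,0,0,0,-1],[0,0,0.05,0,0,0,1],[0,0,0.05,0,0,0,1],[0,0,0.05,0,0,0,1],[0,0,0.05,0,0,0,1],[0,0,-1,0,0,0,1],[0,0,-4,0,0,0,1],[0,0,-8,0,0,0,1],[0,0,-12,0,0,0,1],[0,0,-16,0,0,0,1],[-3,1,-18,0,0,0,1],[-6,2,-18,0,0,0,1],[-9,3,-18,0,0,0,1],[-12,3.8,-18,0,0,0,1],[-14,4.2,-18,0,0,0,1],[-14,4.2,-18,0,0,0,1],[-14,4.2,-18,0,0,0,1],[-14,4.2,-18,0,0,0,1]]'
python3 - <<'E'
from h import *
cm=cam('wrist');im,d=env.capture('wrist')
hsv=cv2.cvtColor(im,cv2.COLOR_BGR2HSV);P=cloud(cm,d,cv2.inRange(hsv,(5,150,80),(20,255,255))>0)
Q=P[(P[:,2]>.08)&(P[:,2]<.1)&(P[:,0]>.45)&(P[:,1]>-.05)&(P[:,1]<.14)];print(len(Q),Q[:,2].max(),cv2.minAreaRect((Q[:,:2]*1000).astype(np.float32)))
cv2.imwrite('pics/v7.png',im)
s=env.observe();print(s['tcp_pos'],s['eef_rot'],s['width'],s['force'])
im2,_=env.capture('top');print(len(im2))
cv2.imwrite('pics/v7.png',np.vstack([cv2.resize(im,(480,300)),cv2.resize(im2[100:300,230:550],(480,300))]))
E
```

```text
t: 13.28
tcp_pos: [0.5318, 0.0342, 0.1883]
eef_rot: [-180.0, -0.0, -170.0]
force: [0.3, 0.1, -0.5]
width: 0.0856
1266 0.09317357810352622 ((547.0073852539062, 40.19440460205078), (84.58446502685547, 11.675637245178223), 10.42811393737793)
[0.53169127 0.03404812 0.18840129] [-1.79993634e+02 -2.22444642e-02 -1.69994009e+02] 0.08517216968159118 [ 0.10363438 -0.09500841 -0.85476762]
400
```

View pics/v7.png

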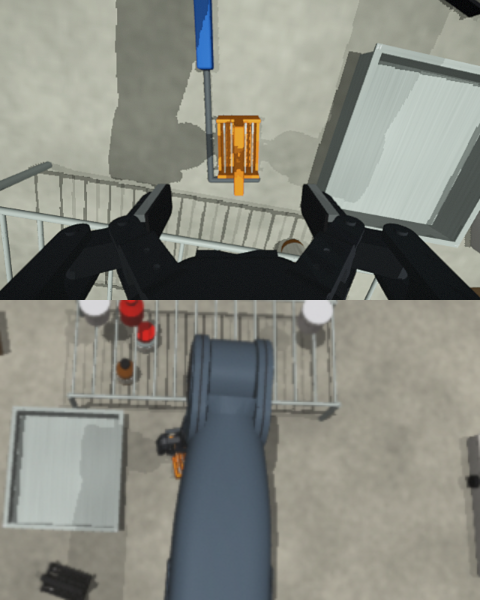

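Picture 7: the hook lies flat, released, and is separate from the rack. The bar sits between the jaws at (0.547, 0.040), yaw 10.4°. Now the descent and grip.

```bash
python3 -m pendant '[[-1.6,0.3,2,0,0,0,1],[-1.6,0.3,5,0,0,-0.4,1],[-1.6,0.3,7.5,0,0,-0.4,1],[-1.6,0.3,9.5,0,0,-0.4,1],[-1.6,0.3,11.2,0,0,-0.4,1],[-1.6,0.3,12.1,0,0,-0.4,1],[-1.6,0.3,12.1,0,0,-0.4,1],[-1.6,0.3,12.1,0,0,-0.4,-1],[-1.6,0.3,12.1,0,0,-0.4,-1],[-1.6,0.3,12.1,0,0,-0.4,-1],[-1.6,0.3,12.1,0,0,-0.4,-1],[-1.6,0.3,12.1,0,0,-0.4,-1],[-1.6,0.3,12.1,0,0,-0.4,-1],[-1.6,0.3,12.1,0,0,-0.4,-1]]' 60
python3 -m pendant '[[0,0,-0.5,0,0,0,-1],[0,0,-1.5,0,0,0,-1],[0,0,-3,0,0,0,-1],[0,0,-5,0,0,0,-1],[0,0,-7.5,0,0,0,-1],[0,0,-10,0,0,0,-1],[0,0,-11,0,0,0,-1],[0,0,-11,0,0,0,-1],[0,0,-11,0,0,0,-1]]'
python3 rk.py d; python3 -c "
from h import *
to(.515,.293,.178,-178)"
```

```text
t: 14.55
tcp_pos: [0.5484, 0.0397, 0.0678]
eef_rot: [-179.9, 0.1, -169.6]
force: [-0.4, -1.5, 2.1]
width: 0.0108
t: 15.3
tcp_pos: [0.5479, 0.0401, 0.1771]
eef_rot: [-180.0, 0.0, -169.6]
force: [-0.5, -0.1, -2.8]
width: 0.0106
scene 64 0.1998 ((573.3464965820312, 46.60239791870117), (37.10487747192383, 14.04987621307373), 5.130848407745361) xmax all 0.5964185289751385 0.20377749413718316
top 1 0.1487 ((579.1489868164062, 73.39691925048828), (0.0, 0.0), 0.0) xmax all 0.5791489627396749 0.1486957568782874
15.4 [0.54644448 0.0401657  0.17483515] [ 179.94968039   -0.20668894 -169.57172173] [ 0.61817452 -0.41100799 -3.40304603] 0.011062810424347138
row [-1.48, 25.44, -0.3] [0.04, -0.21, 8.43]
```

```bash
python3 -m pendant '[[0,1,0,0,0,0,-1],[0,3,0,0,0,0,-1],[-0.1,5.5,0,0,0,1,-1],[-0.3,8,0,0,0,2,-1],[-0.5,10.5,0,0,0,3,-1],[-0.7,13,0,0,0,4,-1],[-0.9,15.5,0,0,0,5,-1],[-1.1,18,0,0,0,6,-1],[-1.3,20.5,0,0,0,7,-1],[-1.4,23,0,0,0,8,-1],[-1.5,24.7,0,0,0,8.4,-1],[-1.5,25.4,0,0,0,8.4,-1],[-1.5,25.4,0,0,0,8.4,-1],[-1.5,25.4,0,0,0,8.4,-1]]'
python3 rk.py ze
python3 -c "
import cv2
a=cv2.imread('pics/scene_ze.png')[80:380,150:550];cv2.imwrite('pics/v8.png',cv2.resize(a,(760,570)))"
```

```text
t: 16.57
tcp_pos: [0.5157, 0.2922, 0.1759]
eef_rot: [-179.9, -0.1, -177.9]
force: [0.3, -0.1, -3.5]
width: 0.0105
scene 1 0.2749 ((523.8236694335938, 330.5505065917969), (0.0, 0.0), 0.0) xmax all 0.7432858660212485 0.2749356007064767
top 3 0.1472 ((553.129150390625, 265.94000244140625), (1.2491352558135986, 5.3221025466918945), 8.180839538574219) xmax all 0.7297655914648973 0.1509216156052926
16.6667 [0.51633242 0.29149446 0.17649897] [-1.79940415e+02 -4.75454511e-02 -1.78031988e+02] [-0.40999743 -0.61851313 -2.15909191] 0.010670087676852763
```

View pics/v8.png

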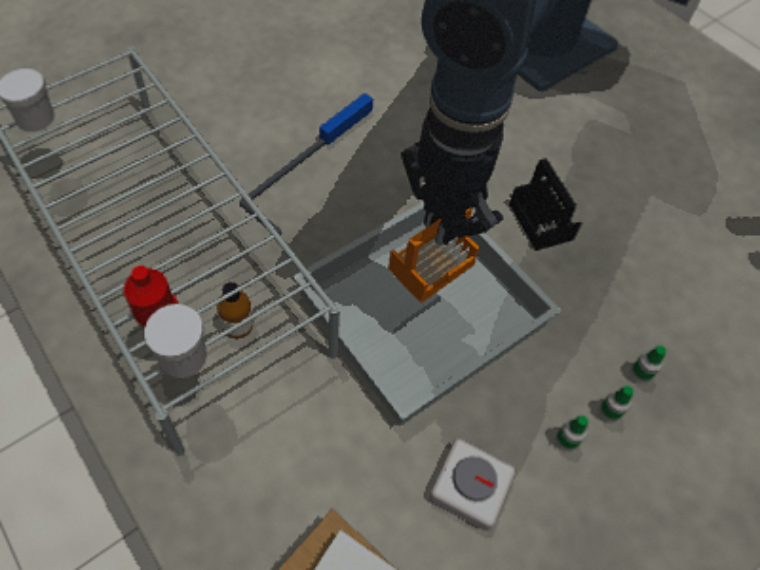

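Picture 8: the rack hangs level over the tray at (435,265), the hook is flat on the bench, and the bystanders are in place. Lowering now.

```bash
python3 -m pendant '[[0,0,1,0,0,0,-1],[0,0,2.5,0,0,0,-1],[0,0,4,0,0,0,-1],[0,0,5.5,0,0,0,-1],[0,0,7,0,0,0,-1],[0,0,8.2,0,0,0,-1],[0,0,9.2,0,0,0,-1],[0,0,9.8,0,0,0,-1],[0,0,10.1,0,0,0,-1],[0,0,10.3,0,0,0,-1],[0,0,10.3,0,0,0,-1],[0,0,10.3,0,0,0,-1]]'
python3 -m pendant '[[0,0,0.1,0,0,0,-1],[0,0,0.2,0,0,0,-1],[0,0,0.2,0,0,0,-1],[0,0,0.2,0,0,0,-1]]'
```

```text
t: 17.67
tcp_pos: [0.517, 0.2929, 0.0748]
eef_rot: [180.0, 0.1, -178.0]
force: [0.8, -0.4, -3.1]
width: 0.0107
t: 18.0
tcp_pos: [0.5165, 0.2927, 0.0722]
eef_rot: [180.0, 0.0, -178.0]
force: [0.7, 0.2, -2.6]
width: 0.011
```

```bash
python3 -m pendant '[[0,0,0.05,0,0,0,-1],[0,0,0.1,0,0,0,-1],[0,0,0.15,0,0,0,-1],[0,0,0.15,0,0,0,-1],[0,0,0.15,0,0,0,-1],[0,0,0.15,0,0,0,-1]]'
```

```text
t: 18.5
tcp_pos: [0.5164, 0.2926, 0.0709]
eef_rot: [-180.0, 0.0, -178.0]
force: [-0.2, -0.7, -0.3]
width: 0.0112
```

The weight is now carried by the floor (force about 0, z = 0.0709 as expected). Release and retreat.

```bash
python3 -m pendant '[[0,0,0.05,0,0,0,-1],[0,0,0.05,0,0,0,1],[0,0,0.05,0,0,0,1],[0,0,0.05,0,0,0,1],[0,0,0.05,0,0,0,1],[0,0,0.05,0,0,0,1],[0,0,-1.5,0,0,0,1],[0,0,-4,0,0,0,1],[0,0,-7,0,0,0,1],[0,0,-11,0,0,0,1],[0,0,-15,0,0,0,1],[3,0,-18,0,0,0,1],[7,0,-18,0,0,0,1],[11,0,-18,0,0,0,1],[15,0,-18,0,0,0,1],[17,0,-18,0,0,0,1],[17,0,-18,0,0,0,1],[17,0,-18,0,0,0,1],[17,0,-18,0,0,0,1]]'
python3 rk.py zf
python3 - <<'E'
from h import *
a=cv2.imread('pics/scene_zf.png');cv2.imwrite('pics/v9.png',cv2.resize(a[60:380,140:550],(740,578)))
for n in ['scene','top']:
    cm=cam(n);im,d=env.capture(n)
    hsv=cv2.cvtColor(im,cv2.COLOR_BGR2HSV);P=cloud(cm,d,cv2.inRange(hsv,(5,150,80),(20,255,255))>0);P=P[(P[:,0]>.4)&(P[:,0]<.63)&(P[:,1]>.19)&(P[:,1]<.4)]
    Q=P[(P[:,2]>.08)&(P[:,2]<.11)];print(n,len(Q),Q[:,2].max() if len(Q) else 0,cv2.minAreaRect((Q[:,:2]*1000).astype(np.float32)) if len(Q) else 0)
E
```

```text
t: 20.08
tcp_pos: [0.3472, 0.2868, 0.2506]
eef_rot: [180.0, 0.1, -178.0]
force: [-0.5, -0.4, 0.2]
width: 0.0853
scene 185 0.0943 ((517.8226928710938, 293.8629455566406), (84.69898986816406, 13.061762809753418), 2.125523805618286) xmax all 0.7416720229142457 0.09940803482340932
top 138 0.093 ((513.306640625, 291.5663146972656), (84.50469207763672, 12.450240135192871), 2.398014545440674) xmax all 0.7317890732544288 0.09989622756078465
20.1833 [0.34748361 0.28658789 0.25022134] [-1.79987846e+02  4.96842445e-03 -1.78020137e+02] [ 0.0152416   0.37656111 -0.6917874 ] 0.08533308420097893
scene 188 0.09793878681113166 ((516.9869384765625, 294.1976318359375), (86.20934295654297, 12.48373794555664), 2.5911664962768555)
top 139 0.09916129054416967 ((513.21337890625, 291.49853515625), (83.72320556640625, 12.598227500915527), 1.9307444095611572)
```

View pics/v9.png

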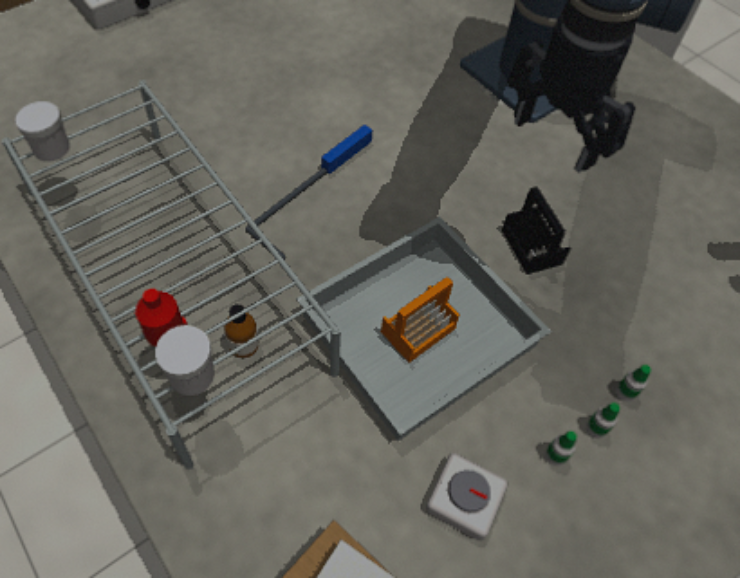

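Picture 9: the rack stands upright in the tray (px 422,325), the hook is flat on the bench, the bystanders are undisturbed and the arm is clear. I'm handing the job in.

```bash
python3 -c "
from workcell import env
print(env.sign_off())"
```

```text
the job is handed in; nothing more can be done
None
```

The orange rack is standing upright on the floor of the steel tray, and the job was handed in at about 20 s of the 59 s allowed. I caught it from behind with the hook and dragged it about 15 cm. Its back edge came to rest about 4 cm in front of the shelf. I then eased the hook off the rack, laid it flat on the bench and released it, before lifting the rack by its top bar and lowering it into the tray until the floor carried its weight.

**Rack:** in the last pictures the bar is at (0.515, 0.293), yaw about 2°. Most of its top points lie at about 93–94 mm height, against an expected 95 mm standing on the tray floor. A few stray depth points read up to about 99 mm.

**Everything else:** the hook lies flat, and the amber bottle, timer and droppers look unmoved. I judged the bystanders by eye in the pictures and did not re-measure them. The jar is mostly hidden in the final view and was last seen clearly, in place, with the drag finished. The arm is clear with the gripper open, and the wrist forces I read stayed at a few newtons.

**Disagreement:** the two fixed cameras differed by about 4 mm on the rack's position, which did not matter here.

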